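# Pack flanged hubs head to tail and latch the hold-down bar

### The arm

A 6-joint arm with a two-finger parallel gripper is mounted at the origin on a cart in front of the work surface, level with it; the furniture and walls round the work are solid. World frame = base frame: x ahead of the robot, y to its left, z up, the work surface at z = 0. Lengths are in mm, angles in rad, forces in N, time in s.
With the tool pointing down it reaches from about 350 to 775 mm from the base axis. Payload 7.3 kg.
Tool frame: the origin (TCP) lies on the centre line of the jaws, within the pads' length; the fingertips stand bot.tip_reach ahead of it and the grasp point (between the pads) lies 6 mm ahead of it (bot.tip_reach is the distance from the TCP to the fingertips, in mm); z points along the fingers, y is the direction in which the jaws open and shut (so a half turn about z gives the same grasp; the last joint's range is limited). The gripper opens to 92 mm and grips with 3 to 60 N. Pads are 19 mm wide; open, the fingers measure 130 mm over their backs; the gripper's body (75 mm by 190 mm) begins 47 mm behind the grasp point.
Start: joints at [1.085, 0.342, 1.524, -0, 1.275, -0.146], TCP at [174.967, 495.004, 251.741] pointing down, gripper open.
Joint ranges: [-2.53, 2.53], [-0.77, 2.02], [0.04, 2.7], [-1, 4.14], [0.28, 2.66], [-3.11, 3.11]. Speed limits (rad/s): [2.57, 2.57, 3.14, 3.14, 3.14, 3.14].

### API

Orientations are given as [roll, pitch, yaw] about the fixed x, y, z axes, in that order (R = Rz(yaw) Ry(pitch) Rx(roll)).
In Python, from plant import bot gives the robot as it stands.
- The arm moves only by the tool step_arm, never from a script. Its argument "deltas" is a list of rows, each a list of 6 numbers: the shift along the tool's x, y, z in mm, then the turn, a rotation vector about the tool's x, y, z in rad. A call has 1 to 5 rows; each row is the pose to reach, as a shift and turn from the pose commanded when the call began, along the tool's axes at that moment; what a row does not reach only later rows make up. A row lasts 1/12 s, in which the tool goes at most 41.7 mm and 7.16 degrees, less where a joint would pass 70% of its speed; a pose out of reach is approached as far as the arm can. A call with a gripper value outside its range is refused whole. "fingers" is the finger opening in mm, from 0 to 91.8, set as the call begins (left out, the last holds). The fingers move at their own pace and stop on an object; the grip force is fixed at half the most. Time passes only in rows, so rows that repeat a pose let the fingers close. It gives the time, the measured TCP pose, the force and the opening at its end, in the units of the state.
- bot.get_obs(): the state, without advancing time (a new reading comes with each control period).
- bot.capture(name): name is "scene" or "side" or "wrist"; returns a dict with "color" (400x640x3 uint8, red, green, blue), "fx", "fy", "cx", "cy" (pixels), "R" (3x3) and "t" (3): a world point X has camera coordinates R X + t. Camera axes: x right, y down, z forward; pixel columns grow to the right and rows downward; lengths in mm; the calibration is good to about 2 mm. The wrist camera is an equidistant fisheye: a pixel r from the principal point sees the ray r / f radians off the axis. A picture is of the moment at which its call begins. There is no depth.
- bot.close_job(): hands the job in, once; it reports no verdict.
Trained networks look in a picture, given as the dict that the camera call returned (one of the last four; its "shot" number tells which), for a name from the list of things; names that differ only in an ending like _2 or _b are one class to them, and where a whole thing is asked for, a point or a joint stands for the part that bears it (a point fixed in the world has none). Each returns a list of dicts, best first, with "p" (0 to 1); they miss things now and then, are a little off and sometimes report something else, mostly with a low value. They report only what shows in the picture. A call takes as long as a camera call. They do not tell look-alikes from the thing itself.
- bot.boxes_of(query, picture): "rect" ([centre column, centre row, width, height] in pixels, round what is visible of it).
The state is a dict: "time": time; "joint_positions": joint angles; "dq": joint speeds; "tau": joint torques, N m; "tool_pos": TCP position; "tcp_rot": TCP orientation; "contact_force": force on the tool from outside, world axes, zero at the start; "moment": the same for the moment, N m; "grip_width": finger opening in mm.
Only numpy, scipy, OpenCV 4.12 (cv2) and the standard library are available. Lean on these libraries where they do the work, as an engineer would, in place of code of your own. Each camera call takes 0.05 s, during which the arm holds its last target. There are 200 camera calls.

### The job

Pack the three flanged hubs into the cradle in one row, nested alternately just as they stand (turn none over): the two brim-down hubs at the ends, the brim-up hub between them with its brim over theirs, all flat on their seats. Then swing the hinged hold-down bar over them fully down into its fork catch, let go, and leave the tin, the bottle and the wood block standing where they are.

Things in the scene. Friction and masses are not known exactly. Their poses are not given: they have to be found in the camera images.
- cradle: grey steel packing cradle, fixed, base 94 x 250 x 10 mm, its row of hubs along its own y. Origin: centre of its underside; z up, hub floor at z = 10 mm. Inside length 192 mm between end walls 8 mm thick, 60 mm wide, top at z = 44 mm. Side rails: inner faces at x = +-37.5 mm, top only z = 16 mm. Bar hinge at its +y end, catch at -y. In the row each hub has about 4 mm play
- seat_hinge (a point): floor point of the end seat next to the hinge: cradle x = 0, y = +58, z = 10 mm. A brim-down hub goes here
- seat_mid (a point): floor point of the middle seat: cradle x = 0, y = 0, z = 10 mm. The brim-up hub goes here; it must be lowered in last, between the two end hubs, as its brim lies over theirs
- seat_catch (a point): floor point of the end seat next to the catch: cradle x = 0, y = -58, z = 10 mm. A brim-down hub goes here
- catch (a point): fork catch: point where the closed bar's axis lies in it, cradle x = 0, y = -108, z = 63 mm. Two upright prongs 12 mm deep along y, inner faces at x = +-12.5 mm, outer +-18.5 mm, tops at z = 75 mm
- bar (a joint): angle of the hold-down bar: 0 = level in the fork catch over the hubs; grows as it swings up about the hinge at the cradle's +y end; pi/2 = upright; up to 2.5 (leaning outwards). It starts at 1.75 to 2.2. The hinge is stiff (about 0.28 N m): the bar stays where it is left and needs 1 to 3 N at its grip
- bar_grip (a point): middle of the black grip at the bar's free end, 244 mm from the hinge axis; grip 24 mm wide along x (= cradle x), 36 mm long, 14 mm thick; the steel bar is 20 mm wide, 10 mm thick. Closed, it lies outside the fork at cradle y = -135, z = 63 mm, free below and beside. It can turn between pads that pinch its two side faces
- bar_hinge (a point): point on the hinge axis in the bar's middle, cradle x = 0, y = +109, z = 63 mm; the axis runs along cradle x. Hinge cheeks round it: 35 mm wide over all, y = 102 to 122 mm, top z = 74 mm
- hub_a: bare aluminium hat-shaped flanged hub, 0.2 to 0.4 kg: flange (brim) 68 mm across and 8 mm thick, crown 40 mm across on one side of it, 45 mm high over all, 20 mm bore. This one stands brim down, crown on top. Origin: centre of its underside; z up, brim to z = 8 mm, crown from 8 to 45 mm
- hub_b: bare aluminium hat-shaped flanged hub, 0.2 to 0.4 kg: flange (brim) 68 mm across and 8 mm thick, crown 40 mm across on one side of it, 45 mm high over all, 20 mm bore. This one stands brim down, crown on top. Origin: centre of its underside; z up, brim to z = 8 mm, crown from 8 to 45 mm. Same as hub_a; the two are interchangeable
- hub_c: bare aluminium hat-shaped flanged hub, 0.2 to 0.4 kg: flange (brim) 68 mm across and 8 mm thick, crown 40 mm across on one side of it, 45 mm high over all, 20 mm bore. This one stands brim up, on its crown. Origin: centre of its underside; z up, crown to z = 37 mm (lower edge chamfered 2.5 mm), brim from 37 to 45 mm
- grease_tin: bystander: round yellow and black grease tin, 68 mm in diameter, 60 mm high, origin at the centre of its underside; it stands among the hubs
- oil_bottle: bystander: dark blue oil bottle with a yellow nozzle, 43 x 62 x 167 mm, origin at the centre of its underside
- wood_block: bystander: plain wood block 45 x 120 x 38 mm (length along its y), origin at the centre of its underside
Things that resemble listed ones, but are neither listed nor needed, are in the scene too. Leave any purple or turquoise look-alike of the hub_a alone.

How it is judged:
By the outcome, as a careful person would: the job done as asked, in the order asked, and still so for the second after the job is handed in, with the robot touching nothing.
It also fails if it takes over 72 s, if anything falls off the work surface, if the arm or the gripper's body presses on something with over 40 N, if the wrist force passes 120 N, or if a joint passes its speed limit or range.

## Working session

There is one attempt and no reset: what is moved stays moved. The work goes in short steps, Python scripts to look and compute and a tool call to move; the robot and the scene stay as the last step left them, time stands still between calls to the robot, and variables do not carry over. Pictures are saved under pics/ and viewed, about 8 in all and at most 12, crops included, and the job is handed in when it is done.

Besides the shell and the picture viewer there is one more tool, called after "Call:" as a command line: name --pt "numbers of a row" for each row, then --argument value for the rest. step_arm: Moves the arm, as the interface text tells. Its arguments: {"type":"object","properties":{"deltas":{"type":"array"},"fingers":{"type":"number"}},"required":["deltas"]}

```bash
mkdir -p pics; ls; python3 - <<'E'
from plant import bot
import cv2,numpy as np
print(bot.get_obs(), bot.tip_reach)
for n in ["scene","side"]:
    c=bot.capture(n); cv2.imwrite(f"pics/{n}0.png",c["color"][:,:,::-1])
    print(n,c["fx"],c["fy"],c["cx"],c["cy"],np.round(c["R"],4).tolist(),np.round(c["t"],1).tolist())
    for q in ["cradle","hub_a","hub_c","bar_grip","bar","grease_tin","oil_bottle","wood_block"]:
        print(q,[(np.round(d["rect"]).astype(int).tolist(),round(d["p"],2)) for d in bot.boxes_of(q,c)][:6])
a=cv2.imread("pics/scene0.png");b=cv2.imread("pics/side0.png")
E
```

```text
pics
{'time': 0.0, 'joint_positions': array([ 1.08502214e+00,  3.42728703e-01,  1.52502444e+00, -2.18779041e-05,
        1.27537393e+00, -1.46006689e-01]), 'dq': array([-4.97614760e-06,  1.19459856e-03,  2.08690950e-03,  1.02668940e-03,
       -1.18048554e-03,  3.46494225e-04]), 'tau': array([ 5.08998983e-04, -4.31231582e+01, -2.44217920e+01,  7.17360084e-02,
        5.59050974e-02, -1.51957056e-04]), 'tool_pos': array([174.78100579, 494.66376725, 251.03923011]), 'tcp_rot': array([-3.14007152e+00, -2.02542197e-04,  2.80183138e+00]), 'contact_force': array([0.51824561, 0.50450265, 0.00652547]), 'moment': array([ 0.01755446, -0.00679973,  0.00466185]), 'grip_width': 91.5915652491299} 25.0
scene 468.300647711854 468.300647711854 316.89869757986264 202.48261312957132 [[0.8556, -0.5176, 0.0011], [-0.2334, -0.3877, -0.8918], [0.462, 0.7628, -0.4525]] [-495.9, 120.7, 1078.3]
cradle [([301, 140, 81, 134], 0.64)]
hub_a [([282, 211, 30, 28], 0.87), ([307, 237, 29, 25], 0.69), ([381, 291, 32, 32], 0.69), ([251, 232, 23, 25], 0.69), ([386, 252, 27, 25], 0.57)]
hub_c [([282, 211, 30, 28], 0.87), 
[... 399 characters left out ...]
06, -0.8604], [0.138, 0.8494, -0.5093]] [-538.2, 23.1, 1035.3]
cradle [([340, 132, 48, 142], 0.93)]
hub_a [([287, 203, 24, 27], 0.87), ([246, 214, 30, 23], 0.77), ([286, 181, 22, 27], 0.76), ([290, 233, 28, 31], 0.73), ([314, 317, 35, 40], 0.71), ([355, 273, 32, 41], 0.59)]
hub_c [([287, 203, 24, 27], 0.87), ([246, 214, 30, 23], 0.77), ([286, 181, 22, 27], 0.76), ([290, 233, 28, 31], 0.73), ([314, 317, 35, 40], 0.71), ([355, 273, 32, 41], 0.59)]
bar_grip [([326, 104, 10, 88], 0.91)]
bar [([327, 104, 12, 91], 0.98), ([349, 233, 36, 42], 0.61), ([337, 133, 49, 142], 0.35)]
grease_tin []
oil_bottle [([397, 194, 27, 71], 0.69)]
wood_block [([414, 270, 31, 54], 0.79), ([336, 133, 44, 146], 0.37)]
```

```bash
python3 - <<'E'
import cv2
a=cv2.imread("pics/scene0.png")[60:330,220:470];b=cv2.imread("pics/side0.png")[50:350,200:450]
cv2.imwrite("pics/sceneC.png",cv2.resize(a,None,fx=2.2,fy=2.2,interpolation=2))
cv2.imwrite("pics/sideC.png",cv2.resize(b,None,fx=2,fy=2,interpolation=2))
E
```

```text
(no output)
```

View pics/sceneC.png

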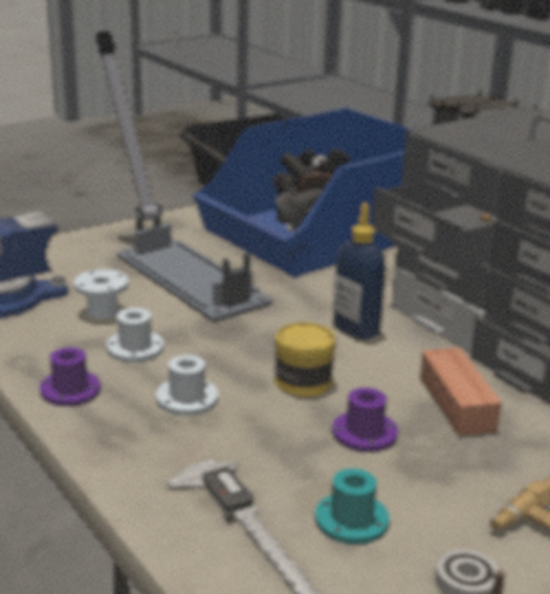

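View pics/sideC.png

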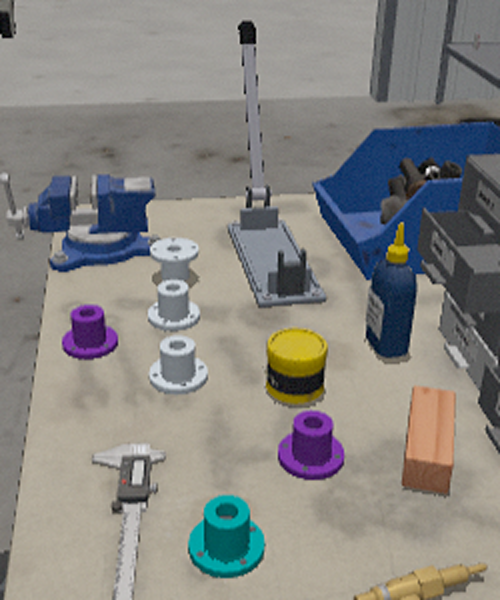

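```bash
cat > h.py <<'E'
import numpy as np,cv2
from scipy.spatial.transform import Rotation as Ro
from plant import bot
def ray(c,u,v,fish=False):
    d=np.array([(u-c["cx"])/c["fx"],(v-c["cy"])/c["fy"],1.])
    if fish:
        p=d[:2];r=np.hypot(*p);d=np.r_[p/max(r,1e-9)*np.sin(r),np.cos(r)]
    R=np.array(c["R"]);return -R.T@np.array(c["t"]),R.T@d
def onz(c,u,v,z,fish=False):
    o,d=ray(c,u,v,fish);return (o+d*(z-o[2])/d[2])
def proj(c,X,fish=False):
    p=np.array(c["R"])@np.array(X,float)+c["t"]
    if fish:
        r=np.hypot(p[0],p[1]);th=np.arctan2(r,p[2]);q=p[:2]/max(r,1e-9)*th
    else:q=p[:2]/p[2]
    return q*[c["fx"],c["fy"]]+[c["cx"],c["cy"]]
def mid(c1,p1,c2,p2):
    o,d=ray(c1,*p1);q,e=ray(c2,*p2);d/=np.linalg.norm(d);e/=np.linalg.norm(e)
    A=2*np.eye(3)-np.outer(d,d)-np.outer(e,e)
    return np.linalg.solve(A,(np.eye(3)-np.outer(d,d))@o+(np.eye(3)-np.outer(e,e))@q)
def tool(o=None):
    o=o or bot.get_obs();return o["tool_pos"],Ro.from_euler("xyz",o["tcp_rot"])
E
python3 - <<'E'
from h import *
S=bot.capture("scene");D=bot.capture("side");W=bot.capture("wrist")
cv2.imwrite("pics/w0.png",W["color"][:,:,::-1])
s=lambda a,b:(220+a/2.2,60+b/2.2); d=lambda a,b:(200+a/2,50+b/2)
for n,p,q,z in [("c",(101,279),(174,247),45),("a",(135,315),(173,287),45),("b",(186,362),(178,343),45),("tin",(305,337),(297,340),60),("purp",(69,354),(89,311),45),("grip",(105,42),(247,32),0),("nearL",(216,314),(260,302),5),("nearR",(270,298),(325,295),5),("bottle",(365,210),(399,230),167),("hingeTop",(148,208),(258,190),63)]:
    print(n,np.round(onz(S,*s(*p),z)),np.round(onz(D,*d(*q),z)),np.round(mid(S,s(*p),D,d(*q))))
for q in ["hub_a","cradle","bar","grease_tin","catch","bar_hinge"]:
    print(q,[(np.round(x["rect"]).astype(int).tolist(),round(x["p"],2)) for x in bot.boxes_of(q,W)][:6])
E
```

```text
c [445.  52.  45.] [446.  55.  45.] [446.  54.  45.]
a [436. -59.  45.] [437. -57.  45.] [437. -57.  45.]
b [ 432. -188.   45.] [ 434. -186.   45.] [ 434. -184.   43.]
tin [ 559. -230.   60.] [ 565. -218.   60.] [ 565. -220.   57.]
purp [ 331. -106.   45.] [ 332. -103.   45.] [ 332. -102.   44.]
grip [1142. 1485.    0.] [ 777. 1575.    0.] [581. 297. 282.]
nearL [560. -39.   5.] [553. -41.   5.] [550. -55.  14.]
nearR [645. -36.   5.] [644. -34.   5.] [643. -38.   7.]
bottle [ 678. -174.  167.] [ 686. -171.  167.] [ 690. -159.  160.]
hingeTop [591. 200.  63.] [588. 200.  63.] [586. 190.  67.]
hub_a [([40, 382, 23, 25], 0.85)]
cradle []
bar []
grease_tin []
catch []
bar_hinge []
```

View pics/w0.png

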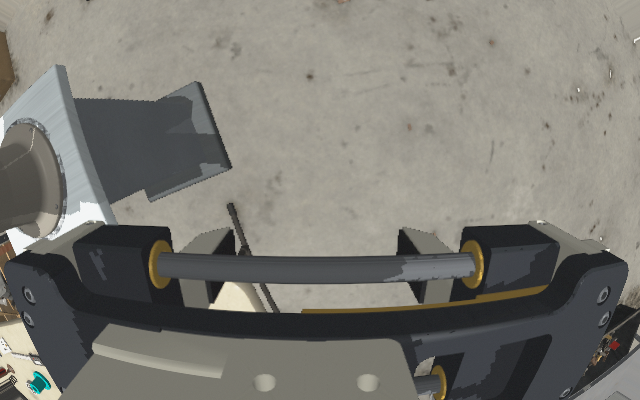

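```bash
python3 - <<'E'
from h import *
S=bot.capture("scene");D=bot.capture("side")
s=lambda a,b:(220+a/2.2,60+b/2.2); d=lambda a,b:(200+a/2,50+b/2)
for n,q in [("viseR",(150,245)),("viseFrontL",(60,268)),("binFL",(316,186)),("binNear",(368,275))]:
    print(n,[np.round(onz(D,*d(*q),z)).tolist() for z in (0,60,100)])
for n,q in [("viseR",(66,292)),("binL",(196,198)),("binLb",(205,225)),("binNear",(298,272)),("binNeartop",(292,245)),("viseTopR",(52,225))]:
    print("S",n,[np.round(onz(S,*s(*q),z)).tolist() for z in (0,60,100)])
print(np.round(mid(S,s(298,272),D,d(368,275))),"binNear")
print(np.round(mid(S,s(196,198),D,d(315,186))),"binFL")
print(np.round(mid(S,s(55,225),D,d(155,180))),"viseTop")
print(np.round(mid(S,s(346,110),D,d(374,130))),"bintop")
E
```

```text
viseR [[415.0, 154.0, 0.0], [412.0, 35.0, 60.0], [411.0, -44.0, 100.0]]
viseFrontL [[284.0, 96.0, 0.0], [295.0, -17.0, 60.0], [303.0, -92.0, 100.0]]
binFL [[719.0, 353.0, 0.0], [684.0, 213.0, 60.0], [660.0, 120.0, 100.0]]
binNear [[721.0, 23.0, 0.0], [686.0, -82.0, 60.0], [662.0, -152.0, 100.0]]
S viseR [[428.0, 128.0, 0.0], [380.0, 11.0, 60.0], [348.0, -67.0, 100.0]]
S binL [[756.0, 345.0, 0.0], [675.0, 207.0, 60.0], [621.0, 114.0, 100.0]]
S binLb [[708.0, 236.0, 0.0], [632.0, 109.0, 60.0], [581.0, 24.0, 100.0]]
S binNear [[730.0, 21.0, 0.0], [652.0, -85.0, 60.0], [600.0, -156.0, 100.0]]
S binNeartop [[778.0, 103.0, 0.0], [695.0, -11.0, 60.0], [639.0, -87.0, 100.0]]
S viseTopR [[506.0, 358.0, 0.0], [451.0, 218.0, 60.0], [414.0, 124.0, 100.0]]
[713.  -2.  14.] binNear
[685. 225.  53.] binFL
[427. 149.  98.] viseTop
[ 645. -170.  286.] bintop
```

Call:
step_arm --pt "-474 -336 -50 0 0 1.18" --pt "-474 -336 -50 0 0 1.18" --pt "-474 -336 -50 0 0 1.18" --pt "-474 -336 -50 0 0 1.18" --pt "-474 -336 -50 0 0 1.18"

```text
time: 1.87
tool_pos: [295.2, 323.8, 269.9]
tcp_rot: [3.141, -0.0, 2.171]
contact_force: [0.7, 1.3, 0.0]
grip_width: 91.4
```

Call:
step_arm --pt "-372 6 -30 0 0 0.55" --pt "-372 6 -30 0 0 0.55" --pt "-372 6 -30 0 0 0.55" --pt "-372 6 -30 0 0 0.55" --pt "-372 6 -30 0 0 0.55"

```text
time: 2.28
tool_pos: [416.4, 154.7, 286.8]
tcp_rot: [3.141, -0.0, 1.62]
contact_force: [0.9, 1.3, 0.5]
grip_width: 91.7
```

```bash
python3 - <<'E'
from h import *
p,R=tool();print(p,R.as_euler("xyz"))
W=bot.capture("wrist")
cv2.imwrite("pics/w1.png",W["color"][:,:,::-1])
print(W["fx"],W["cx"],W["cy"]); R=np.array(W["R"]);print(np.round(R,3),np.round(-R.T@W["t"]))
for q in ["hub_a","cradle","bar","grease_tin"]:
    print(q,[(np.round(x["rect"]).astype(int).tolist(),round(x["p"],2)) for x in bot.boxes_of(q,W)][:6])
E
```

```text
[416.43037377 154.72560947 286.79440915] [ 3.14076139e+00 -3.00893324e-04  1.62018418e+00]
309.70691628693146 315.79112056836476 198.7727223719953
[[ 0.999  0.048  0.001]
 [ 0.047 -0.966  0.256]
 [ 0.013 -0.255 -0.967]] [413. 224. 420.]
hub_a [([334, 241, 48, 32], 0.84), ([321, 295, 44, 27], 0.8), ([257, 308, 26, 11], 0.6)]
cradle [([505, 157, 228, 287], 0.61)]
bar [([533, 88, 178, 154], 0.62)]
grease_tin []
```

View pics/w1.png

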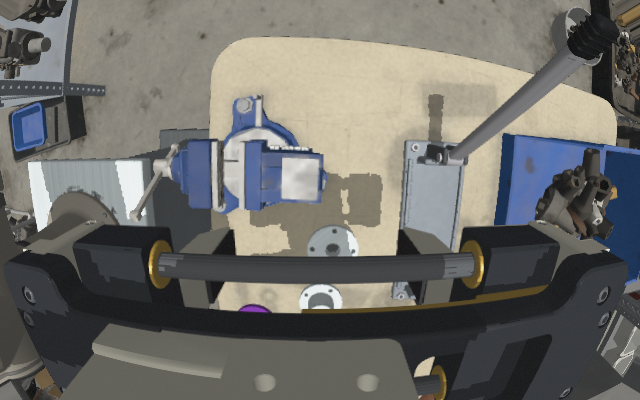

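Call:
step_arm --pt "-208 0 0 0 0 0" --pt "-208 0 0 0 0 0" --pt "-208 0 0 0 0 0" --pt "-208 0 0 0 0 0" --pt "-208 0 0 0 0 0"

```text
time: 2.95
tool_pos: [426.8, -50.7, 286.5]
tcp_rot: [3.141, -0.0, 1.631]
contact_force: [1.0, 0.4, 1.2]
grip_width: 92.0
```

Call:
step_arm --pt "-132 0 0 0 0 0" --pt "-132 0 0 0 0 0" --pt "-132 0 0 0 0 0" --pt "-132 0 0 0 0 0" --pt "-132 0 0 0 0 0"

```text
time: 3.37
tool_pos: [434.9, -183.2, 285.8]
tcp_rot: [-3.141, -0.001, 1.626]
contact_force: [0.6, 0.1, 0.2]
grip_width: 91.8
```

```bash
python3 - <<'E'
from h import *
p,R=tool();print(p,R.as_euler("xyz"))
W=bot.capture("wrist")
np.save("pics/w2.npy",{k:W[k] for k in W},allow_pickle=True)
cv2.imwrite("pics/w2.png",W["color"][:,:,::-1])
cv2.imwrite("pics/w2c.png",cv2.resize(W["color"][40:320,220:520,::-1],None,fx=2.1,fy=2.1,interpolation=2))
for q in ["hub_a","cradle"]:
    for x in bot.boxes_of(q,W)[:6]: r=x["rect"];print(q,np.round(r,1),round(x["p"],2),np.round(onz(W,r[0],r[1],25,True)))
E
```

```text
[ 434.85409557 -183.22994102  285.8310589 ] [-3.14102032e+00 -6.62553703e-04  1.62590796e+00]
hub_a [322.1  74.6  52.5  51.2] 0.64 [436. -58.  25.]
hub_a [387.4 293.1  35.9  18.3] 0.63 [ 553. -360.   25.]
hub_a [335.6   8.   51.7  11.7] 0.6 [448.  34.  25.]
hub_a [313.8 172.2  47.3  49.6] 0.57 [ 432. -183.   25.]
cradle [436.2  41.3  64.9  79. ] 0.76 [584.   6.  25.]
```

View pics/w2c.png

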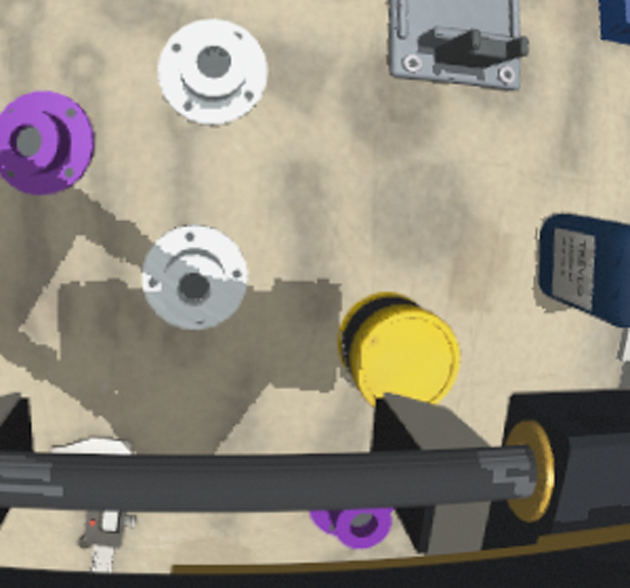

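```bash
python3 - <<'E'
from h import *
W=np.load("pics/w2.npy",allow_pickle=True).item()
f=lambda a,b,z:np.round(onz(W,220+a/2.1,40+b/2.1,z,True),1)
print("b",f(194.5,276.5,6),f(194,288,45)); print("a",f(212.5,72,6),f(213,61,45))
print("tin",f(408,350,60))
print("nearL",f(390,74,8),"nearR",f(521,90,8),"screws",f(413,62,12),f(507,75,12))
img=W["color"];m=((img.min(2)>125)&(img.max(2).astype(int)-img.min(2)<40)).astype(np.uint8)
n,l,s,c=cv2.connectedComponentsWithStats(m)
for i in range(1,n):
    if s[i,4]>200: print(s[i],c[i])
E
```

```text
b [ 430.5 -185.9    6. ] [ 430.7 -186.    45. ]
a [434.8 -54.4   6. ] [434.4 -53.6  45. ]
tin [ 559.7 -212.8   60. ]
nearL [548.1 -45.2   8. ] nearR [643.3 -41.5   8. ] screws [562.  -35.8  12. ] [629.9 -33.8  12. ]
[ 22   0  54  14 507] [51.39250493  5.04142012]
[    0     0   283   284 23351] [112.55183932 164.60866772]
[  153     0   463   253 57280] [395.32540154  96.55109986]
[ 71  36  39  79 871] [93.91618829 74.56601607]
[ 323  215   75   41 1891] [364.33474352 240.78265468]
[ 209  282  212   31 4121] [304.26401359 297.52123271]
[ 92 343 130  35 806] [150.25558313 362.35980149]
[414 357  20  20 224] [424.20982143 367.28125   ]
[359 374  16  17 211] [366.60663507 382.44075829]
```

Call:
step_arm --pt "-3 -4 200 0 0 0" --pt "-3 -4 200 0 0 0" --pt "-3 -4 200 0 0 0" --pt "-3 -4 200 0 0 0" --pt "-3 -4 200 0 0 0"

```text
time: 3.93
tool_pos: [430.2, -183.1, 84.4]
tcp_rot: [-3.141, -0.001, 1.63]
contact_force: [-0.1, -0.6, -0.8]
grip_width: 91.7
```

```bash
python3 - <<'E'
from h import *
p,R=tool();print(p,R.as_euler("xyz"))
W=bot.capture("wrist")
cv2.imwrite("pics/w3.png",W["color"][:,:,::-1])
for x in bot.boxes_of("hub_a",W)[:6]: r=x["rect"];print(np.round(r,1),round(x["p"],2),np.round(onz(W,r[0],r[1],25,True)))
E
```

```text
[ 430.23192619 -183.08668059   84.37221602] [-3.14070285e+00 -1.14342115e-03  1.63022153e+00]
[316.9 215.8  94.9  84.2] 0.97 [ 430. -177.   25.]
[176.8  99.9  96.7  98. ] 0.93 [ 334. -104.   25.]
[333.9  40.   99.5  80.1] 0.76 [434. -64.  25.]
```

View pics/w3.png

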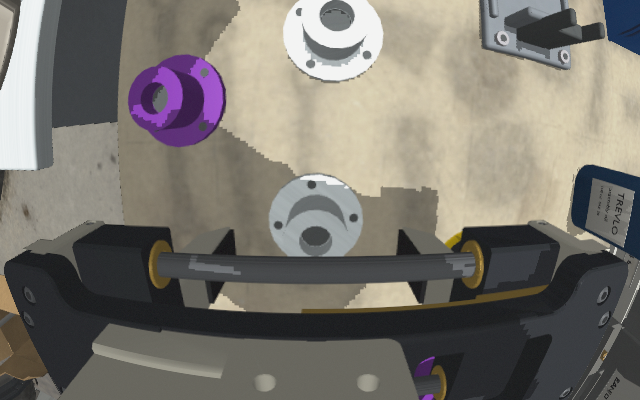

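```bash
python3 - <<'E'
from h import *
W=bot.capture("wrist");f=lambda a,b,z:np.round(onz(W,a,b,z,True),1)
print("far edge",f(316,173,8),"L/R",f(268.5,216,8),f(363.5,216,8),"bore",f(316,238,45),"crown far",f(314,203,8), "boretopedge",f(316,227,45))
print("nearL",f(480,45,8),"nearR",f(570,71,8),"screws",f(503,38,12),f(565,57,12))
print("a: near edge",f(333,82,4),"L,R",f(283,42,8),f(383,38,8),"bore",f(337,12,45))
E
```

```text
far edge [ 425.7 -149.8    8. ] L/R [ 393.8 -182.6    8. ] [ 461.2 -178.5    8. ] bore [ 427.9 -182.3   45. ] crown far [ 425.6 -171.     8. ] boretopedge [ 427.5 -175.4   45. ]
nearL [539.7 -44.8   8. ] nearR [636.4 -42.6   8. ] screws [558.2 -35.5  12. ] [625.9 -33.2  12. ]
a: near edge [433.6 -87.    4. ] L,R [398.5 -61.2   8. ] [465.5 -53.2   8. ] bore [431.9 -50.9  45. ]
```

Call:
step_arm --pt "-1 -2 25 0 0 0" --pt "-1 -2 47 0 0 0" --pt "-1 -2 47 0 0 0"

```text
time: 4.33
tool_pos: [429.0, -186.1, 39.2]
tcp_rot: [-3.141, -0.001, 1.628]
contact_force: [-1.7, 0.1, -0.0]
grip_width: 92.0
```

Call:
step_arm --pt "0 0 0 0 0 0" --pt "0 0 0 0 0 0" --pt "0 0 0 0 0 0" --pt "0 0 0 0 0 0" --pt "0 0 0 0 0 0" --fingers 32

```text
time: 4.75
tool_pos: [429.5, -187.4, 40.4]
tcp_rot: [3.14, 0.001, 1.627]
contact_force: [0.9, -0.8, 0.1]
grip_width: 63.0
```

Call:
step_arm --pt "0 0 0 0 0 0" --pt "0 0 -10 0 0 0" --pt "0 0 -40 0 0 0" --pt "0 0 -80 0 0 0" --pt "0 0 -120 0 0 0"

```text
time: 5.17
tool_pos: [428.1, -186.7, 160.3]
tcp_rot: [-3.139, -0.002, 1.627]
contact_force: [0.5, -0.4, 0.1]
grip_width: 33.1
```

Call:
step_arm --pt "0 0 0 0 0 0" --pt "0 0 0 0 0 0" --pt "0 0 0 0 0 0" --pt "0 0 0 0 0 0" --pt "0 0 0 0 0 0" --fingers 62

```text
time: 5.58
tool_pos: [428.2, -186.7, 158.0]
tcp_rot: [-3.139, -0.002, 1.627]
contact_force: [-0.0, -0.6, -0.5]
grip_width: 60.0
```

```bash
python3 - <<'E'
from h import *
p,R=tool();print(p,R.as_euler("xyz"))
W=bot.capture("wrist")
cv2.imwrite("pics/w4.png",W["color"][:,:,::-1])
for x in bot.boxes_of("hub_a",W)[:6]: r=x["rect"];print(np.round(r,1),round(x["p"],2),np.round(onz(W,r[0],r[1],6,True)), "expected b brim bounds",[np.round(proj(W,q,True)).tolist() for q in [(428,-150,8),(394,-184,8),(462,-184,8),(428,-218,0)]])
E
```

```text
[ 428.18288539 -186.71343671  158.00641861] [-3.13920913e+00 -1.84013432e-03  1.62677681e+00]
[219.1  98.7  77.1  76. ] 0.94 [ 332. -101.    6.] expected b brim bounds [[318.0, 154.0], [280.0, 188.0], [352.0, 192.0], [314.0, 221.0]]
[332.   50.1  76.   71.7] 0.88 [435. -53.   6.] expected b brim bounds [[318.0, 154.0], [280.0, 188.0], [352.0, 192.0], [314.0, 221.0]]
[318.4 191.6  72.7  74. ] 0.83 [ 430. -186.    6.] expected b brim bounds [[318.0, 154.0], [280.0, 188.0], [352.0, 192.0], [314.0, 221.0]]
[492.8  37.2 101.7  73.5] 0.7 [600. -12.   6.] expected b brim bounds [[318.0, 154.0], [280.0, 188.0], [352.0, 192.0], [314.0, 221.0]]
```

Call:
step_arm --pt "0 1 41 0 0 0" --pt "0 1 80 0 0 0" --pt "0 1 105 0 0 0" --pt "0 1 121 0 0 0" --pt "0 1 121 0 0 0"

```text
time: 6.1
tool_pos: [428.2, -186.1, 35.1]
tcp_rot: [-3.137, -0.004, 1.627]
contact_force: [0.2, 0.2, -0.1]
grip_width: 62.2
```

Call:
step_arm --pt "0 0 0 0 0 0" --pt "0 0 0 0 0 0" --pt "0 0 0 0 0 0" --pt "0 0 0 0 0 0" --pt "0 0 0 0 0 0" --fingers 30

```text
time: 6.52
tool_pos: [430.4, -187.4, 39.4]
tcp_rot: [3.14, 0.001, 1.627]
contact_force: [-1.2, 0.5, 5.2]
grip_width: 39.3
```

Call:
step_arm --pt "0 0 0 0 0 0" --pt "0 0 0 0 0 0" --pt "0 0 0 0 0 0"

```text
time: 6.77
tool_pos: [430.4, -187.4, 39.3]
tcp_rot: [3.14, 0.001, 1.627]
contact_force: [-0.7, -0.6, 6.6]
grip_width: 39.7
```

Call:
step_arm --pt "0 0 -15 0 0 0" --pt "0 0 -50 0 0 0" --pt "0 0 -90 0 0 0" --pt "0 0 -130 0 0 0" --pt "0 0 -165 0 0 0"

```text
time: 7.18
tool_pos: [429.6, -186.8, 205.7]
tcp_rot: [3.141, 0.0, 1.627]
contact_force: [1.4, -0.8, -2.9]
grip_width: 39.5
```

Call:
step_arm --pt "15 19 -30 0 0 0" --pt "40 48 -45 0 0 0" --pt "65 79 -45 0 0 0" --pt "91 110 -45 0 0 0" --pt "115 140 -45 0 0 0"

```text
time: 7.6
tool_pos: [564.0, -62.7, 248.7]
tcp_rot: [3.141, -0.0, 1.627]
contact_force: [0.1, -0.2, -3.3]
grip_width: 39.2
```

Call:
step_arm --pt "15 20 0 0 0 0" --pt "22 33 0 0 0 0" --pt "22 33 0 0 0 0" --pt "22 33 0 0 0 0"

```text
time: 7.93
tool_pos: [594.5, -40.2, 247.5]
tcp_rot: [-3.14, -0.0, 1.628]
contact_force: [-0.4, 0.5, -4.3]
grip_width: 39.4
```

```bash
python3 - <<'E'
from h import *
o=bot.get_obs();print(o["tool_pos"],o["tcp_rot"],o["grip_width"])
W=bot.capture("wrist");np.save("pics/w5.npy",W,allow_pickle=True)
cv2.imwrite("pics/w5.png",cv2.resize(W["color"][0:260,180:460,::-1],None,fx=2.3,fy=2.3,interpolation=2))
E
```

```text
[594.54620987 -40.16237095 247.47402144] [-3.13963724e+00 -2.10548429e-04  1.62821927e+00] 39.44608402646945
```

View pics/w5.png

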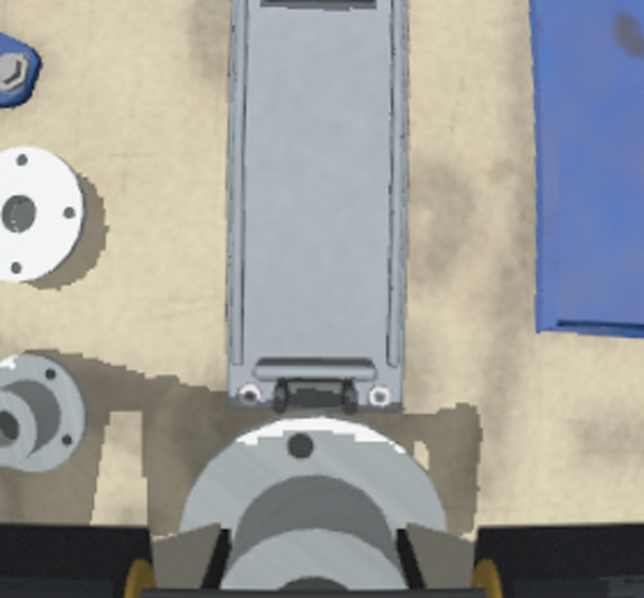

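```bash
python3 - <<'E'
from h import *
W=np.load("pics/w5.npy",allow_pickle=True).item()
f=lambda a,b,z:np.round(onz(W,180+a/2.3,b/2.3,z,True),1)
print("base corners",f(231,409,5),f(402,410,5),"mid edges@200",f(228,200,5),f(407,200,5),"@20",f(229,20,5),f(409,20,5))
print("wall near top inner",f(254,358,44),f(376,358,44),"far wall foot/top",f(262,8,10),f(376,8,10),f(262,3,44),f(376,3,44))
print("screws",f(250,397,12),f(379,397,12),"prongs top",f(280,395,75),f(350,397,75))
print("rails inner @200",f(247,200,13),f(389,200,13),"@340",f(243,340,13),f(388,340,13),"@30",f(249,30,13),f(391,30,13))
print("c",f(17,213,45),"a bore",f(5,428,45))
# model projection
import itertools
for yaw in (0.045,0.055,0.065):pass
E
```

```text
base corners [550.5 -46.4   5. ] [642.6 -41.6   5. ] mid edges@200 [544.1  65.3   5. ] [637.3  70.7   5. ] @20 [538.1 166.3   5. ] [633.5 172.    5. ]
wall near top inner [564.8 -13.2  44. ] [622.8  -9.9  44. ] far wall foot/top [555.7 171.9  10. ] [615.3 175.5  10. ] [558.7 161.5  44. ] [612.9 164.8  44. ]
screws [561.1 -38.   12. ] [628.9 -34.1  12. ] prongs top [579.2 -25.   75. ] [609.7 -24.2  75. ]
rails inner @200 [554.8  64.8  13. ] [627.  69.  13.] @340 [556.3  -7.9  13. ] [631.3  -3.7  13. ] @30 [550.1 157.7  13. ] [623.4 162.1  13. ]
c [443.3  55.6  45. ] a bore [436.3 -53.6  45. ]
```

```bash
python3 - <<'E'
from h import *
W=np.load("pics/w5.npy",allow_pickle=True).item()
g=W["color"].mean(2)
u=305
print("col",u,[(r,int(g[r,u-2:u+3].mean())) for r in list(range(0,10))+list(range(148,182))])
yaw=.051
c,s=np.cos(yaw),np.sin(yaw)
def P(x,y,z,cy): 
    cx=590.6-(cy-70)*.0502
    return proj(W,(cx+c*x-s*y,cy+s*x+c*y,z),True)
for cy in (78,80,82):
    print(cy,[(n,np.round(P(x,y,z,cy),1).tolist()) for n,x,y,z in [("fw_foot",-14,96,10),("fw_top",-14,96,44),("nw_infoot",-17,-96,10),("nw_intop",-17,-96,44),("nw_outtop",-17,-104,44),("edge_top",-23,-125,10),("edge_bot",-23,-125,0),("nw_corner",-30,-96,44),("pr_in",-18.5,-102,75)]])
E
```

```text
col 305 [(0, 79), (1, 109), (2, 110), (3, 135), (4, 182), (5, 182), (6, 181), (7, 181), (8, 180), (9, 180), (148, 176), (149, 176), (150, 176), (151, 176), (152, 176), (153, 176), (154, 175), (155, 122), (156, 78), (157, 78), (158, 92), (159, 146), (160, 170), (161, 184), (162, 180), (163, 151), (164, 93), (165, 55), (166, 75), (167, 83), (168, 85), (169, 85), (170, 82), (171, 70), (172, 67), (173, 64), (174, 62), (175, 65), (176, 73), (177, 83), (178, 92), (179, 107), (180, 118), (181, 125)]
78 [('fw_foot', [306.9, 3.0]), ('fw_top', [306.0, -7.5]), ('nw_infoot', [303.6, 157.4]), ('nw_intop', [302.3, 161.2]), ('nw_outtop', [302.3, 168.4]), ('edge_top', [298.7, 180.9]), ('edge_bot', [299.2, 179.3]), ('nw_corner', [290.5, 161.2]), ('pr_in', [299.5, 171.4])]
80 [('fw_foot', [306.9, 1.5]), ('fw_top', [306.1, -9.1]), ('nw_infoot', [303.6, 155.7]), ('nw_intop', [302.3, 159.4]), ('nw_outtop', [302.3, 166.6]), ('edge_top', [298.7, 179.3]), ('edge_bot', [299.1, 177.7]), ('nw_corner', [290.5, 159.4]), ('pr_in', [299.4, 169.4])]
82 [('fw_foot', [307.0, 0.1]), ('fw_top', [306.1, -10.6]), ('nw_infoot', [303.6, 154.1]), ('nw_intop', [302.3, 157.6]), ('nw_outtop', [302.3, 164.8]), ('edge_top', [298.7, 177.7]), ('edge_bot', [299.1, 176.2]), ('nw_corner', [290.5, 157.6]), ('pr_in', [299.4, 167.5])]
```

```bash
python3 - <<'E'
from h import *
W=np.load("pics/w5.npy",allow_pickle=True).item()
f=lambda a,b,z:np.round(onz(W,180+a/2.3,b/2.3,z,True),1)
print("brim far",f(318,417,217),"hole",f(300,445,217),"LR",f(182,520,217),f(446,520,217),"crown far foot",f(318,476,217),"crown top far",f(313,532,254))
E
```

```text
brim far [593.8  -4.8 217. ] hole [589.9 -11.8 217. ] LR [561.7 -32.5 217. ] [626.9 -28.8 217. ] crown far foot [594.6 -19.2 217. ] crown top far [593.4 -19.6 254. ]
```

Call:
step_arm --pt "25 0 10 0 0 0" --pt "65 1 25 0 0 0" --pt "104 2 40 0 0 0" --pt "143 3 50 0 0 0" --pt "168 3 60 0 0 0"

```text
time: 8.4
tool_pos: [587.1, 129.3, 187.8]
tcp_rot: [-3.141, -0.001, 1.626]
contact_force: [-0.7, -0.0, -2.2]
grip_width: 39.1
```

Call:
step_arm --pt "9 0 20 0 0 0" --pt "9 0 55 0 0 0" --pt "9 0 90 0 0 0" --pt "9 0 105 0 0 0" --pt "9 0 105 0 0 0"

```text
time: 8.82
tool_pos: [584.7, 134.8, 79.4]
tcp_rot: [-3.133, 0.001, 1.626]
contact_force: [-1.3, -0.5, -2.6]
grip_width: 39.2
```

Call:
step_arm --pt "0 0 0 0 0 0" --pt "0 0 0 0 0 0"

```text
time: 8.98
tool_pos: [589.0, 135.6, 85.2]
tcp_rot: [3.139, -0.0, 1.626]
contact_force: [0.3, 0.4, -2.5]
grip_width: 39.5
```

Call:
step_arm --pt "1 0 8 0 0 0" --pt "1 0 16 0 0 0" --pt "1 0 24 0 0 0" --pt "1 0 30 0 0 0" --pt "1 0 30 0 0 0"

```text
time: 9.4
tool_pos: [586.9, 137.1, 51.6]
tcp_rot: [-3.139, 0.0, 1.627]
contact_force: [0.3, -0.8, -2.5]
grip_width: 39.5
```

Call:
step_arm --pt "0 0 0 0 0 0" --pt "0 0 0 0 0 0" --pt "0 0 0 0 0 0"

```text
time: 9.65
tool_pos: [588.3, 137.3, 53.7]
tcp_rot: [3.141, -0.0, 1.627]
contact_force: [0.3, 0.6, -2.8]
grip_width: 39.2
```

Call:
step_arm --pt "0 -1 2 0 0 0" --pt "0 -1 4 0 0 0" --pt "0 -1 4 0 0 0" --pt "0 -1 4 0 0 0"

```text
time: 9.98
tool_pos: [587.0, 137.3, 49.5]
tcp_rot: [3.141, -0.0, 1.627]
contact_force: [-0.2, 1.3, -1.0]
grip_width: 39.4
```

Call:
step_arm --pt "0 0 1 0 0 0" --pt "0 0 1 0 0 0" --pt "0 0 1 0 0 0" --pt "0 0 1 0 0 0" --fingers 58

```text
time: 10.32
tool_pos: [587.2, 137.2, 48.5]
tcp_rot: [3.141, -0.0, 1.627]
contact_force: [0.1, -0.3, 0.3]
grip_width: 57.2
```

Call:
step_arm --pt "0 0 -15 0 0 0" --pt "0 0 -50 0 0 0" --pt "0 0 -85 0 0 0" --pt "0 0 -120 0 0 0" --pt "0 0 -145 0 0 0"

```text
time: 10.73
tool_pos: [587.7, 137.3, 196.8]
tcp_rot: [3.138, -0.0, 1.627]
contact_force: [0.8, -0.0, -0.5]
grip_width: 58.0
```

Call:
step_arm --pt "-15 -13 0 0 0 0" --pt "-45 -40 0 0 0 0" --pt "-76 -67 0 0 0 0" --pt "-106 -94 0 0 0 0" --pt "-136 -121 0 0 0 0"

```text
time: 11.15
tool_pos: [472.4, -6.3, 193.4]
tcp_rot: [3.141, 0.0, 1.628]
contact_force: [0.5, -0.2, 0.6]
grip_width: 58.2
```

Call:
step_arm --pt "-30 -27 20 0 0 0" --pt "-47 -42 50 0 0 0" --pt "-47 -42 80 0 0 0" --pt "-47 -42 80 0 0 0" --pt "-47 -42 80 0 0 0"

```text
time: 11.57
tool_pos: [434.1, -54.6, 113.1]
tcp_rot: [-3.14, -0.001, 1.626]
contact_force: [0.7, 0.3, 0.0]
grip_width: 57.5
```

```bash
python3 - <<'E'
from h import *
o=bot.get_obs();print(o["tool_pos"],o["tcp_rot"],o["grip_width"])
W=bot.capture("wrist");np.save("pics/w6.npy",W,allow_pickle=True)
cv2.imwrite("pics/w6.png",W["color"][:,:,::-1])
for x in bot.boxes_of("hub_a",W)[:6]: r=x["rect"];print(np.round(r,1),round(x["p"],2),np.round(onz(W,r[0],r[1],6,True)),"topedge+34:",np.round(onz(W,r[0],r[1]-r[3]/2,8,True)-[0,34,0],1))
E
```

```text
[434.1244443  -54.6229969  113.13070203] [-3.13951003e+00 -1.02203780e-03  1.62596027e+00] 57.52066243238305
[339.6  60.8 105.4  99.4] 0.97 [446.  61.   6.] topedge+34: [443.8  67.7   8. ]
[317.8 202.2  85.5  84.9] 0.91 [435. -52.   6.] topedge+34: [433.4 -51.5   8. ]
[201.8 228.4  59.7  35.9] 0.77 [336. -81.   6.] topedge+34: [338.  -98.2   8. ]
[511.7  20.1  76.4  40.2] 0.65 [600. 126.   6.] topedge+34: [599.7 111.8   8. ]
```

Call:
step_arm --pt "2 0 25 0 0 0" --pt "2 0 55 0 0 0" --pt "2 0 74 0 0 0" --pt "2 0 74 0 0 0" --pt "2 0 74 0 0 0"

```text
time: 12.08
tool_pos: [435.3, -52.3, 40.1]
tcp_rot: [3.141, 0.0, 1.628]
contact_force: [-0.1, 0.1, 0.3]
grip_width: 58.0
```

Call:
step_arm --pt "0 0 0 0 0 0" --pt "0 0 0 0 0 0" --pt "0 0 0 0 0 0" --pt "0 0 0 0 0 0" --pt "0 0 0 0 0 0" --fingers 30

```text
time: 12.5
tool_pos: [434.8, -52.7, 40.5]
tcp_rot: [3.14, 0.0, 1.627]
contact_force: [-0.9, -0.3, 8.3]
grip_width: 39.2
```

Call:
step_arm --pt "0 0 0 0 0 0" --pt "0 0 0 0 0 0"

```text
time: 12.67
tool_pos: [434.8, -52.7, 40.5]
tcp_rot: [3.14, 0.0, 1.627]
contact_force: [-0.4, 0.6, 8.0]
grip_width: 39.1
```

Call:
step_arm --pt "0 0 -15 0 0 0" --pt "0 0 -50 0 0 0" --pt "0 0 -90 0 0 0" --pt "0 0 -130 0 0 0" --pt "1 10 -160 0 0 0"

```text
time: 13.08
tool_pos: [443.1, -51.0, 202.5]
tcp_rot: [3.141, 0.0, 1.627]
contact_force: [1.1, -0.1, -4.3]
grip_width: 39.1
```

Call:
step_arm --pt "1 35 -30 0 0 0" --pt "2 75 -45 0 0 0" --pt "3 112 -45 0 0 0" --pt "3 140 -45 0 0 0" --pt "3 150 -45 0 0 0"

```text
time: 13.5
tool_pos: [597.0, -39.3, 244.3]
tcp_rot: [3.139, 0.0, 1.627]
contact_force: [-2.0, -0.4, -3.0]
grip_width: 39.4
```

Call:
step_arm --pt "0 0 0 0 0 0" --pt "0 0 0 0 0 0"

```text
time: 13.67
tool_pos: [593.3, -39.5, 243.5]
tcp_rot: [-3.139, -0.001, 1.627]
contact_force: [-0.4, -0.4, -2.8]
grip_width: 38.9
```

```bash
python3 - <<'E'
from h import *
o=bot.get_obs();print(o["tool_pos"],o["tcp_rot"],o["grip_width"])
W=bot.capture("wrist");np.save("pics/w7.npy",W,allow_pickle=True)
cv2.imwrite("pics/w7.png",cv2.resize(W["color"][0:260,180:460,::-1],None,fx=2.3,fy=2.3,interpolation=2))
E
```

```text
[593.26183545 -39.50734698 243.50848749] [-3.13939810e+00 -5.71259932e-04  1.62714162e+00] 38.91121105402183
```

View pics/w7.png

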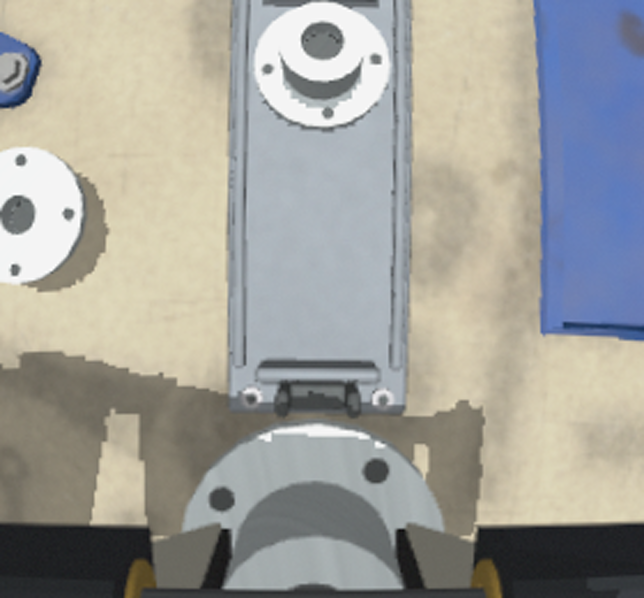

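Call:
step_arm --pt "12 1 10 0 0 0" --pt "32 2 30 0 0 0" --pt "52 3 60 0 0 0" --pt "62 3 90 0 0 0" --pt "62 3 120 0 0 0"

```text
time: 14.13
tool_pos: [591.9, 25.4, 123.4]
tcp_rot: [3.141, -0.001, 1.629]
contact_force: [0.5, -0.9, -3.4]
grip_width: 39.3
```

Call:
step_arm --pt "0 0 25 0 0 0" --pt "0 0 45 0 0 0" --pt "0 0 55 0 0 0" --pt "0 0 58 0 0 0" --pt "0 0 58 0 0 0"

```text
time: 14.55
tool_pos: [592.9, 22.6, 66.2]
tcp_rot: [-3.141, -0.0, 1.627]
contact_force: [0.1, -0.7, -3.4]
grip_width: 39.3
```

Call:
step_arm --pt "0 0 0 0 0 0" --pt "0 0 0 0 0 0" --pt "0 0 0 0 0 0"

```text
time: 14.8
tool_pos: [594.2, 22.3, 67.7]
tcp_rot: [3.139, 0.0, 1.627]
contact_force: [-0.5, -0.0, -3.4]
grip_width: 39.3
```

Call:
step_arm --pt "0 -1 4 0 0 0" --pt "0 -1 9 0 0 0" --pt "0 -1 13 0 0 0" --pt "0 -1 15 0 0 0" --pt "0 -1 15 0 0 0"

```text
time: 15.22
tool_pos: [592.2, 22.4, 50.9]
tcp_rot: [-3.141, -0.0, 1.627]
contact_force: [-0.4, -0.3, -2.7]
grip_width: 39.4
```

Call:
step_arm --pt "0 0 0 0 0 0" --pt "0 0 0 0 0 0"

```text
time: 15.38
tool_pos: [592.5, 22.3, 51.2]
tcp_rot: [-3.142, -0.0, 1.627]
contact_force: [0.2, -0.2, -3.6]
grip_width: 39.1
```

Call:
step_arm --pt "0 0 1 0 0 0" --pt "0 0 2 0 0 0" --pt "0 0 2 0 0 0"

```text
time: 15.63
tool_pos: [592.6, 22.3, 50.6]
tcp_rot: [3.141, 0.0, 1.627]
contact_force: [-3.3, 0.1, 6.4]
grip_width: 39.2
```

Call:
step_arm --pt "0 0 0 0 0 0" --pt "0 0 0 0 0 0" --pt "0 0 0 0 0 0" --pt "0 0 0 0 0 0" --fingers 58

```text
time: 15.97
tool_pos: [592.6, 22.3, 49.4]
tcp_rot: [3.141, -0.0, 1.627]
contact_force: [0.1, 0.2, 0.2]
grip_width: 56.9
```

Call:
step_arm --pt "0 0 -15 0 0 0" --pt "0 0 -50 0 0 0" --pt "0 0 -85 0 0 0" --pt "0 0 -120 0 0 0" --pt "0 0 -145 0 0 0" --fingers 88

```text
time: 16.38
tool_pos: [593.2, 22.3, 197.6]
tcp_rot: [3.138, 0.0, 1.627]
contact_force: [1.1, -0.1, 0.3]
grip_width: 85.9
```

Call:
step_arm --pt "6 -20 0 0 0 0" --pt "16 -58 0 0 0 0" --pt "26 -97 10 0 0 0" --pt "36 -132 30 0 0 0" --pt "40 -147 50 0 0 0"

```text
time: 16.8
tool_pos: [439.2, 54.9, 144.2]
tcp_rot: [-3.14, -0.0, 1.627]
contact_force: [0.0, 0.6, -0.1]
grip_width: 87.8
```

Call:
step_arm --pt "0 0 20 0 0 0" --pt "0 0 20 0 0 0" --pt "0 0 20 0 0 0"

```text
time: 17.05
tool_pos: [443.5, 54.0, 124.3]
tcp_rot: [-3.141, -0.0, 1.627]
contact_force: [0.1, 1.0, 0.8]
grip_width: 87.5
```

```bash
python3 - <<'E'
from h import *
o=bot.get_obs();print(o["tool_pos"],o["tcp_rot"],o["grip_width"])
W=bot.capture("wrist");np.save("pics/w8.npy",W,allow_pickle=True)
cv2.imwrite("pics/w8.png",W["color"][:,:,::-1])
for x in bot.boxes_of("hub_a",W)[:6]: r=x["rect"];print(np.round(r,1),round(x["p"],2),np.round(onz(W,r[0],r[1],45,True)),"topedge-34:",np.round(onz(W,r[0],r[1]-r[3]/2,45,True)-[0,34,0],1))
E
```

```text
[443.4987965   54.03149468 124.28787619] [-3.14069337e+00 -1.66439207e-04  1.62684949e+00] 87.53881591314719
[493.5 118.8  79.2  82.5] 0.83 [574. 137.  45.] topedge-34: [571.8 134.9  45. ]
[470.4 230.1  60.5  41.6] 0.61 [568.  48.  45.] topedge-34: [564.1  30.8  45. ]
[316.9 212.2  88.6  87.3] 0.58 [444.  57.  45.] topedge-34: [442.3  54.3  45. ]
```

View pics/w8.png

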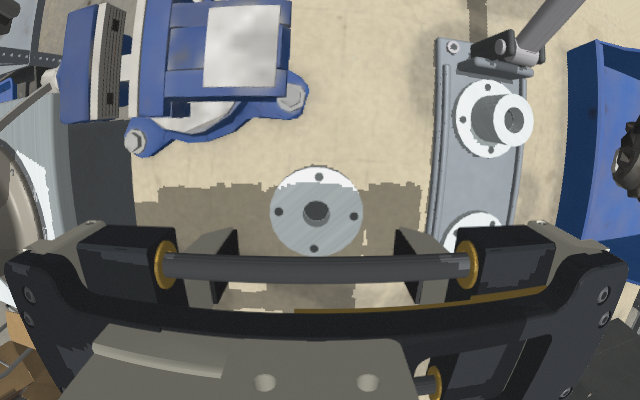

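Call:
step_arm --pt "1 0 25 0 0 0" --pt "1 0 55 0 0 0" --pt "1 0 75 0 0 0" --pt "1 0 76 0 0 0" --pt "1 0 76 0 0 0"

```text
time: 17.57
tool_pos: [443.9, 54.9, 48.5]
tcp_rot: [-3.141, -0.0, 1.627]
contact_force: [0.5, 0.1, 1.1]
grip_width: 88.2
```

Call:
step_arm --pt "0 0 0 0 0 0" --pt "0 0 0 0 0 0" --pt "0 0 0 0 0 0" --pt "0 0 0 0 0 0" --pt "0 0 0 0 0 0" --fingers 58

```text
time: 17.98
tool_pos: [443.9, 55.0, 49.3]
tcp_rot: [3.14, 0.0, 1.627]
contact_force: [-1.1, -1.0, 6.5]
grip_width: 66.1
```

Call:
step_arm --pt "0 0 0 0 0 0" --pt "0 0 0 0 0 0"

```text
time: 18.15
tool_pos: [443.9, 55.0, 49.3]
tcp_rot: [3.14, 0.0, 1.627]
contact_force: [-0.8, 0.5, 6.8]
grip_width: 66.2
```

Call:
step_arm --pt "0 0 -12 0 0 0" --pt "0 0 -45 0 0 0" --pt "0 0 -85 0 0 0" --pt "0 0 -125 0 0 0" --pt "-6 8 -155 0 0 0"

```text
time: 18.57
tool_pos: [450.6, 50.2, 206.3]
tcp_rot: [3.141, -0.0, 1.628]
contact_force: [0.9, -0.5, -3.2]
grip_width: 65.9
```

Call:
step_arm --pt "-16 22 -30 0 0 0" --pt "-40 55 -40 0 0 0" --pt "-63 88 -40 0 0 0" --pt "-85 119 -40 0 0 0" --pt "-97 136 -40 0 0 0"

```text
time: 18.98
tool_pos: [595.4, -42.2, 243.3]
tcp_rot: [3.14, 0.001, 1.625]
contact_force: [-1.6, 0.2, -2.6]
grip_width: 65.8
```

Call:
step_arm --pt "0 0 0 0 0 0" --pt "0 0 0 0 0 0" --pt "0 0 0 0 0 0"

```text
time: 19.23
tool_pos: [591.9, -39.2, 242.8]
tcp_rot: [-3.14, -0.001, 1.627]
contact_force: [0.5, -1.0, -3.8]
grip_width: 66.3
```

```bash
python3 - <<'E'
from h import *
o=bot.get_obs();print(o["tool_pos"],o["tcp_rot"],o["grip_width"])
W=bot.capture("wrist");np.save("pics/w9.npy",W,allow_pickle=True)
cv2.imwrite("pics/w9.png",cv2.resize(W["color"][0:260,180:460,::-1],None,fx=2.3,fy=2.3,interpolation=2))
E
```

```text
[591.91120074 -39.21865962 242.80579369] [-3.13969897e+00 -8.49574272e-04  1.62692262e+00] 66.26481333238624
```

View pics/w9.png

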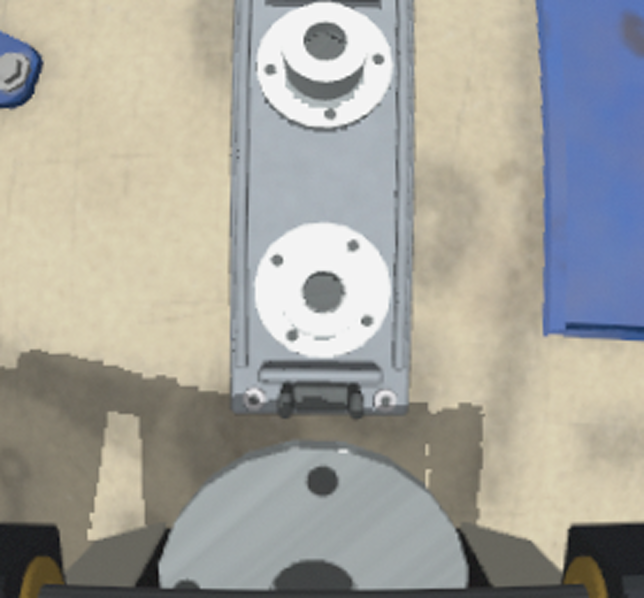

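```bash
python3 - <<'E'
from h import *
W=np.load("pics/w9.npy",allow_pickle=True).item()
f=lambda a,b,z:np.round(onz(W,180+a/2.3,b/2.3,z,True),1)
print("brim far",f(313,441,237),"bore far",f(313,560,238.5))
# crown-top bore centres of end hubs z=55 and brim bounds
print("b",f(324.5,41,55),f(325,65,18),"far/near edge",f(325,2,18),f(325,128,18),"a",f(323,292,55),"edges",f(323,223,18),f(323,356,18),"LR a",f(255,290,18),f(390,290,18),"b",f(257,64,18),f(393,64,18))
print("wall near in foot",f(320,361,10),"far wall foot",f(325,8,10))
E
```

```text
brim far [590.   -3.8 237. ] bore far [591.4 -29.  238.5]
b [587.2 138.2  55. ] [588.  137.5  18. ] far/near edge [586.2 173.   18. ] [589.8 103.8  18. ] a [593.   21.3  55. ] edges [591.5  55.   18. ] [595.3 -12.   18. ] LR a [559.5  19.7  18. ] [626.9  23.5  18. ] b [554.  136.5  18. ] [622.  140.7  18. ]
wall near in foot [594.1 -15.6  10. ] far wall foot [586.3 172.7  10. ]
```

Call:
step_arm --pt "18 1 5 0 0 0" --pt "52 2 20 0 0 0" --pt "88 4 45 0 0 0" --pt "112 5 75 0 0 0" --pt "118 5 95 0 0 0"

```text
time: 19.7
tool_pos: [588.9, 83.2, 146.7]
tcp_rot: [-3.14, -0.002, 1.631]
contact_force: [0.1, 0.1, -2.5]
grip_width: 66.5
```

Call:
step_arm --pt "0 0 15 0 0 0" --pt "0 0 22 0 0 0" --pt "0 0 25 0 0 0" --pt "0 0 25 0 0 0" --pt "0 0 25 0 0 0"

```text
time: 20.12
tool_pos: [591.8, 78.1, 124.6]
tcp_rot: [3.14, 0.0, 1.626]
contact_force: [-0.6, -0.3, -2.4]
grip_width: 66.0
```

Call:
step_arm --pt "0 0 0 0 0 0" --pt "0 0 0 0 0 0" --pt "0 0 0 0 0 0"

```text
time: 20.37
tool_pos: [591.7, 78.1, 124.1]
tcp_rot: [3.14, -0.0, 1.626]
contact_force: [0.1, 0.3, -1.7]
grip_width: 66.4
```

Call:
step_arm --pt "1 -1.5 10 0 0 0" --pt "1 -1.5 22 0 0 0" --pt "1 -1.5 32 0 0 0" --pt "1 -1.5 38 0 0 0" --pt "1 -1.5 38 0 0 0"

```text
time: 20.78
tool_pos: [588.6, 79.2, 83.3]
tcp_rot: [-3.138, -0.0, 1.627]
contact_force: [0.2, -1.5, -3.2]
grip_width: 66.2
```

Call:
step_arm --pt "0 0 6 0 0 0" --pt "0 0 12 0 0 0" --pt "0 0 18 0 0 0" --pt "0 0 22 0 0 0" --pt "0 0 22 0 0 0"

```text
time: 21.2
tool_pos: [589.1, 79.3, 62.2]
tcp_rot: [-3.14, -0.0, 1.627]
contact_force: [0.3, -0.6, -2.3]
grip_width: 66.1
```

Call:
step_arm --pt "0 0 0 0 0 0" --pt "0 0 0 0 0 0"

```text
time: 21.37
tool_pos: [589.9, 79.3, 63.5]
tcp_rot: [3.141, -0.0, 1.627]
contact_force: [-0.3, 1.1, -2.7]
grip_width: 66.0
```

Call:
step_arm --pt "0 0 2 0 0 0" --pt "0 0 4 0 0 0" --pt "0 0 5 0 0 0" --pt "0 0 5 0 0 0"

```text
time: 21.7
tool_pos: [590.0, 79.3, 59.4]
tcp_rot: [3.14, 0.0, 1.627]
contact_force: [-1.7, 0.1, 5.3]
grip_width: 65.7
```

Call:
step_arm --pt "0 0 0 0 0 0" --pt "0 0 0 0 0 0" --pt "0 0 0 0 0 0" --pt "0 0 0 0 0 0" --fingers 86

```text
time: 22.03
tool_pos: [589.9, 79.3, 58.4]
tcp_rot: [3.141, -0.0, 1.627]
contact_force: [-1.0, 0.2, -0.4]
grip_width: 84.6
```

Call:
step_arm --pt "0 0 -15 0 0 0" --pt "0 0 -50 0 0 0" --pt "0 0 -85 0 0 0" --pt "0 0 -120 0 0 0" --pt "0 0 -145 0 0 0"

```text
time: 22.45
tool_pos: [590.4, 79.3, 206.6]
tcp_rot: [3.138, 0.0, 1.627]
contact_force: [0.7, -0.6, 0.5]
grip_width: 85.9
```

Call:
step_arm --pt "0 0 -20 0 0 0" --pt "0 0 -55 0 0 0" --pt "0 0 -95 0 0 0" --pt "20 0 -125 0 0 0" --pt "50 0 -143 0 0 0" --fingers 62

```text
time: 22.87
tool_pos: [587.9, 127.6, 350.7]
tcp_rot: [3.136, 0.001, 1.623]
contact_force: [1.2, 2.1, 0.2]
grip_width: 62.9
```

Call:
step_arm --pt "36 0 0 0 0 0" --pt "75 0 0 0 0 0" --pt "115 0 0 0 0 0" --pt "140 0 0 0 0 0" --pt "155 0 0 0 0 0"

```text
time: 23.28
tool_pos: [577.4, 287.1, 345.9]
tcp_rot: [-3.141, -0.001, 1.63]
contact_force: [0.0, -1.1, -0.2]
grip_width: 61.9
```

Call:
step_arm --pt "5 0 0 0 0 0" --pt "5 0 0 0 0 0"

```text
time: 23.45
tool_pos: [577.9, 289.3, 345.9]
tcp_rot: [-3.141, 0.0, 1.628]
contact_force: [0.0, -0.8, -0.3]
grip_width: 61.9
```

```bash
python3 - <<'E'
from h import *
o=bot.get_obs();print(o["tool_pos"],o["tcp_rot"],o["grip_width"],o["joint_positions"])
W=bot.capture("wrist");D=bot.capture("side");S=bot.capture("scene")
a=W["color"][100:400,160:480,::-1];b=cv2.resize(D["color"][50:230,270:400,::-1],(312,432),interpolation=2)
c=cv2.resize(S["color"][60:240,230:360,::-1],(312,432),interpolation=2)
im=np.zeros((600,780,3),np.uint8);im[:432,:312]=b;im[:432,312:624]=c
im2=cv2.resize(a,(160,150));im[440:590,:160]=im2;
cv2.imwrite("pics/g1.png",im)
for th in (1.8,1.9,2.0,2.1,2.2):
    X=np.array([584.7,188.9,63])+244*(np.cos(th)*np.array([.051,-.9987,0])+np.sin(th)*np.array([0,0,1.]))
    print(th,np.round(X),np.round(proj(S,X)-[230,60],1)*2.4+[312,0],(np.round(proj(D,X)-[270,50],1))*2.4)
print("hinge",np.round(proj(S,(584.7,188.9,63))-[230,60],1)*2.4+[312,0],(np.round(proj(D,(584.7,188.9,63))-[270,50],1))*2.4)
E
```

```text
[577.91578047 289.33555055 345.91586728] [-3.14116664e+00  3.97080396e-04  1.62796628e+00] 61.94060229943843 [ 3.45800024e-01  5.39245597e-01  9.57455337e-01 -2.60120026e-04
  1.64541313e+00  2.88610836e-01]
1.8 [582. 244. 301.] [420.72  37.92] [135.6  32.4]
1.9 [581. 268. 294.] [411.6   40.08] [131.52  33.84]
2.0 [580. 290. 285.] [403.44  44.16] [127.92  37.2 ]
2.1 [578. 312. 274.] [395.76  49.92] [124.32  42.48]
2.2 [577. 332. 260.] [388.8   57.36] [121.2   49.44]
hinge [448.8 230.4] [140.64 231.6 ]
```

View pics/g1.png

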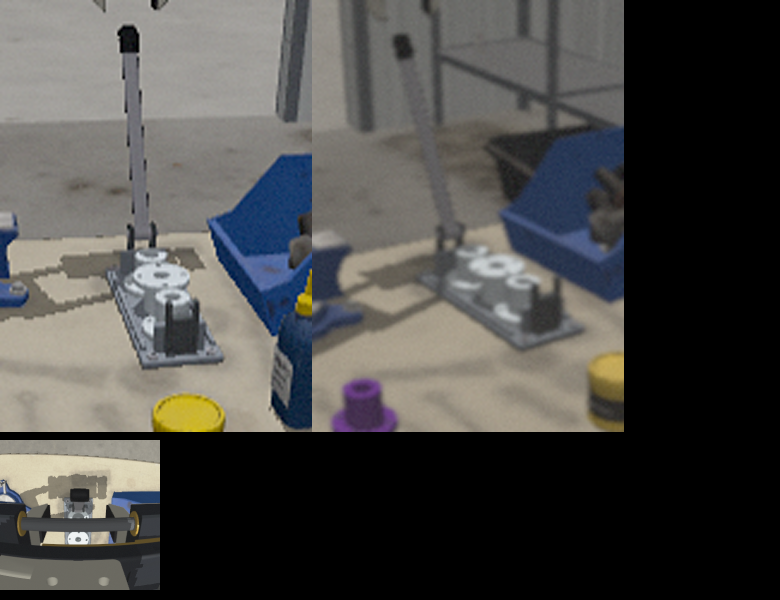

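Call:
step_arm --pt "5 1.5 15 0 0 0" --pt "5 1.5 35 0 0 0" --pt "5 1.5 50 0 0 0" --pt "5 1.5 57 0 0 0" --pt "5 1.5 57 0 0 0"

```text
time: 24.02
tool_pos: [579.0, 292.4, 287.7]
tcp_rot: [-3.139, 0.001, 1.625]
contact_force: [-0.0, 0.3, -0.3]
grip_width: 62.1
```

Call:
step_arm --pt "0 0 0 0 0 0" --pt "0 0 0 0 0 0" --pt "0 0 0 0 0 0" --pt "0 0 0 0 0 0" --pt "0 0 0 0 0 0" --fingers 14

```text
time: 24.43
tool_pos: [579.4, 294.1, 290.0]
tcp_rot: [3.14, -0.0, 1.627]
contact_force: [0.1, 0.3, -0.2]
grip_width: 33.1
```

Call:
step_arm --pt "0 0 0 0 0 0" --pt "0 0 0 0 0 0" --pt "0 0 0 0 0 0" --pt "0 0 0 0 0 0"

```text
time: 24.77
tool_pos: [579.5, 294.1, 289.6]
tcp_rot: [3.141, -0.0, 1.627]
contact_force: [1.7, 0.7, 1.7]
grip_width: 23.6
```

Call:
step_arm --pt "-12.5 0 -5.5 0 0 0" --pt "-31 0 -12 0 0 0" --pt "-52 0 -18 0 0 0" --pt "-73.5 0 -22 0 0 0" --pt "-98 -0.5 -23.5 0 0 0"

```text
time: 25.18
tool_pos: [584.0, 196.8, 313.7]
tcp_rot: [3.141, -0.003, 1.628]
contact_force: [2.5, 2.9, -0.1]
grip_width: 23.9
```

Call:
step_arm --pt "-22 0 0.5 0 0 0" --pt "-44 0 2.5 0 0 0" --pt "-65.5 0 7 0 0 0" --pt "-86.5 0 13 0 0 0" --pt "-107 -0.5 21 0 0 0"

```text
time: 25.6
tool_pos: [589.0, 88.5, 293.6]
tcp_rot: [3.141, -0.001, 1.627]
contact_force: [-2.8, 1.0, 4.6]
grip_width: 23.7
```

Call:
step_arm --pt "-19.5 0 10 0 0 0" --pt "-38.5 0 21.5 0 0 0" --pt "-56 0 34.5 0 0 0" --pt "-72 0 49.5 0 0 0" --pt "-87 -0.5 65.5 0 0 0"

```text
time: 26.02
tool_pos: [593.2, -1.4, 228.3]
tcp_rot: [3.141, 0.005, 1.626]
contact_force: [-6.0, -9.9, 11.0]
grip_width: 23.7
```

Call:
step_arm --pt "-13.5 0 17.5 0 0 0" --pt "-25 0 36 0 0 0" --pt "-35 0 55.5 0 0 0" --pt "-43.5 0 76 0 0 0" --pt "-49 0 94.5 0 0 0"

```text
time: 26.43
tool_pos: [595.6, -52.9, 132.3]
tcp_rot: [-3.14, 0.008, 1.626]
contact_force: [-9.0, -21.7, 8.4]
grip_width: 23.7
```

Call:
step_arm --pt "0 0 0 0 0 0" --pt "0 0 0 0 0 0"

```text
time: 26.6
tool_pos: [595.6, -52.9, 131.6]
tcp_rot: [-3.138, 0.008, 1.625]
contact_force: [-8.9, -23.7, 5.9]
grip_width: 24.0
```

```bash
python3 - <<'E'
import numpy as np
from scipy.optimize import least_squares as L
P=np.array([(294.1,283.6),(196.8,307.7),(88.5,287.6),(-1.4,222.3),(-52.9,125.6)])
r=L(lambda p:np.hypot(P[:,0]-p[0],P[:,1]-p[1])-p[2],[189,63,244]);print(r.x,r.fun)
r=L(lambda p:np.hypot(P[:,0]-p[0],P[:,1]-63)-p[1],[189,244]);print(r.x,r.fun)
y0,R=r.x
for t in (.26,.19,.13,.07,.03,0): print(t,y0-R*np.cos(t)+52.9,63+R*np.sin(t)-125.6)
E
```

```text
[186.67018014  59.2669433  248.6787038 ] [ 0.05104216 -0.03921193 -0.13621437  0.21920748 -0.09482334]
[185.11684679 245.38546024] [ 0.66674496 -0.40671408 -0.88602244 -0.09986316  0.72585473]
0.26 0.8787972321435049 0.4838295451509964
0.19 -2.9527144038966995 -16.25677313552285
0.13 -5.298024857678094 -30.78966625027627
0.07 -6.767664522060166 -45.43704221549061
0.03 -7.258198276442307 -55.23954037764176
0 -7.368613452040059 -62.599999999999994
```

Call:
step_arm --pt "-4 -1 4 0 0 0" --pt "-8 -2 12 0 0 0" --pt "-11 -2 23 0 0 0" --pt "-13 -2 34 0 0 0" --pt "-13 -2 36 0 0 0"

```text
time: 27.02
tool_pos: [595.8, -61.8, 94.3]
tcp_rot: [3.141, 0.003, 1.626]
contact_force: [0.0, -11.2, 3.2]
grip_width: 23.5
```

Call:
step_arm --pt "0 0 0 0 0 0" --pt "0 0 0 0 0 0"

```text
time: 27.18
tool_pos: [595.8, -61.6, 95.1]
tcp_rot: [3.141, 0.003, 1.627]
contact_force: [1.4, -10.2, -0.1]
grip_width: 23.4
```

Call:
step_arm --pt "-3 0 7 0 0 0" --pt "-4 0 14 0 0 0" --pt "-4 0 20 0 0 0" --pt "-4 0 24 0 0 0" --pt "-4 0 26 0 0 0"

```text
time: 27.6
tool_pos: [596.0, -64.6, 68.7]
tcp_rot: [3.141, 0.002, 1.627]
contact_force: [1.6, -6.9, 2.3]
grip_width: 23.9
```

Call:
step_arm --pt "0 0 0 0 0 0" --pt "0 0 0 0 0 0"

```text
time: 27.77
tool_pos: [595.9, -64.7, 68.8]
tcp_rot: [3.142, 0.001, 1.627]
contact_force: [1.4, -6.7, -0.4]
grip_width: 23.7
```

Not yet at a stop; press further gently until resistance shows.

Call:
step_arm --pt "0 0 2 0 0 0" --pt "0 0 4 0 0 0" --pt "0 0 4 0 0 0" --pt "0 0 4 0 0 0"

```text
time: 28.1
tool_pos: [596.0, -64.8, 64.9]
tcp_rot: [3.141, 0.002, 1.627]
contact_force: [1.8, -8.7, 0.4]
grip_width: 23.7
```

Call:
step_arm --pt "0 0 2 0 0 0" --pt "0 0 4 0 0 0" --pt "0 0 4 0 0 0" --pt "0 0 4 0 0 0"

```text
time: 28.43
tool_pos: [596.0, -64.9, 60.9]
tcp_rot: [3.141, 0.002, 1.627]
contact_force: [1.6, -8.7, -1.1]
grip_width: 23.6
```

Call:
step_arm --pt "0 0 2 0 0 0" --pt "0 0 4 0 0 0" --pt "0 0 4 0 0 0" --pt "0 0 4 0 0 0"

```text
time: 28.77
tool_pos: [596.0, -65.0, 56.9]
tcp_rot: [3.141, 0.002, 1.627]
contact_force: [1.5, -9.4, -0.7]
grip_width: 23.5
```

Call:
step_arm --pt "0 0 0 0 0 0" --pt "0 0 0 0 0 0" --pt "0 0 0 0 0 0" --pt "0 0 0 0 0 0" --pt "0 0 0 0 0 0" --fingers 52

```text
time: 29.18
tool_pos: [595.6, -63.1, 57.5]
tcp_rot: [-3.141, -0.0, 1.627]
contact_force: [-0.7, -0.2, 0.6]
grip_width: 50.4
```

Call:
step_arm --pt "2 0 -12 0 0 0" --pt "4 0 -35 0 0 0" --pt "4 0 -70 0 0 0" --pt "4 0 -85 0 0 0" --pt "4 0 -85 0 0 0"

```text
time: 29.6
tool_pos: [597.9, -59.8, 148.2]
tcp_rot: [3.133, 0.002, 1.627]
contact_force: [1.4, -0.1, 0.5]
grip_width: 52.3
```

```bash
python3 - <<'E'
from h import *
o=bot.get_obs();print(o["tool_pos"],o["contact_force"],o["grip_width"])
D=bot.capture("side");S=bot.capture("scene")
np.save("pics/end.npy",{"D":D,"S":S},allow_pickle=True)
for n,C in (("side",D),("scene",S)):
    print(n,[(np.round(x["rect"]).astype(int).tolist(),round(x["p"],2)) for x in bot.boxes_of("bar",C)+bot.boxes_of("bar_grip",C)])
    for th in (0,.02,.04):
        e=[]
        for dx in (-12,12):
          for r in (226,262):
            X=np.array([584.9+dx,187,63+7])+r*(np.cos(th)*np.array([.051,-.9987,0])+np.sin(th)*np.array([0,0,1.]))
            e.append(np.round(proj(C,X)).tolist())
        print(th,e)
b=cv2.resize(D["color"][110:200,300:400,::-1],None,fx=3.9,fy=3.9,interpolation=2);c=cv2.resize(S["color"][130:220,270:370,::-1],None,fx=3.9,fy=3.9,interpolation=2)
cv2.imwrite("pics/g2.png",np.hstack([b,c]))
E
```

```text
[597.85196067 -59.77162661 148.21645034] [ 1.42869293 -0.1320996   0.5368522 ] 52.26073419936744
side [([340, 167, 30, 41], 0.56), ([397, 194, 24, 66], 0.62), ([340, 166, 30, 43], 0.59)]
0 [[342.0, 178.0], [346.0, 185.0], [351.0, 178.0], [355.0, 184.0]]
0.02 [[342.0, 177.0], [346.0, 183.0], [351.0, 176.0], [355.0, 183.0]]
0.04 [[342.0, 175.0], [346.0, 181.0], [351.0, 175.0], [355.0, 181.0]]
scene [([311, 173, 54, 34], 0.58), ([312, 171, 59, 35], 0.59)]
0 [[326.0, 180.0], [333.0, 184.0], [333.0, 178.0], [341.0, 182.0]]
0.02 [[326.0, 178.0], [333.0, 182.0], [333.0, 176.0], [341.0, 180.0]]
0.04 [[326.0, 176.0], [333.0, 180.0], [333.0, 175.0], [341.0, 179.0]]
```

View pics/g2.png

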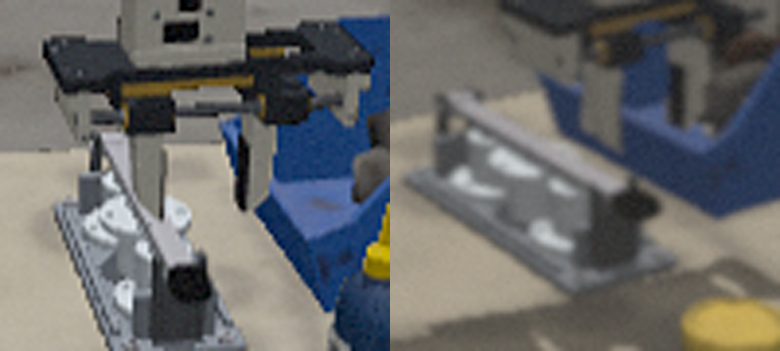

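Call:
step_arm --pt "0 0 0 0 0 0" --pt "0 0 0 0 0 0" --pt "0 0 0 0 0 0" --pt "0 0 0 0 0 0" --pt "0 0 0 0 0 0" --fingers 0

```text
time: 30.32
tool_pos: [595.5, -59.6, 142.7]
tcp_rot: [-3.141, -0.0, 1.627]
contact_force: [0.5, -0.3, 1.0]
grip_width: 23.3
```

Call:
step_arm --pt "0 -1 10 0 0 0" --pt "0 -1 20 0 0 0" --pt "0 -1 30 0 0 0" --pt "0 -1 35 0 0 0" --pt "0 -1 35 0 0 0"

```text
time: 30.73
tool_pos: [593.4, -59.5, 105.6]
tcp_rot: [-3.138, -0.001, 1.627]
contact_force: [0.3, -0.6, -0.7]
grip_width: 0.6
```

Call:
step_arm --pt "0 0 2 0 0 0" --pt "0 0 4 0 0 0" --pt "0 0 6 0 0 0" --pt "0 0 8 0 0 0" --pt "0 0 8 0 0 0"

```text
time: 31.15
tool_pos: [594.4, -59.6, 99.6]
tcp_rot: [-3.141, -0.0, 1.627]
contact_force: [0.1, 0.4, -0.3]
grip_width: 0.2
```

Call:
step_arm --pt "0 0 1.5 0 0 0" --pt "0 0 3 0 0 0" --pt "0 0 3 0 0 0"

```text
time: 31.4
tool_pos: [594.5, -59.7, 96.6]
tcp_rot: [3.142, -0.0, 1.627]
contact_force: [-0.5, 0.5, -0.7]
grip_width: 0.4
```

Call:
step_arm --pt "0 0 1.5 0 0 0" --pt "0 0 3 0 0 0" --pt "0 0 3 0 0 0"

```text
time: 31.65
tool_pos: [594.7, -59.7, 95.1]
tcp_rot: [3.141, 0.0, 1.627]
contact_force: [-3.1, 0.0, 8.7]
grip_width: 0.5
```

Call:
step_arm --pt "0 0 1 0 0 0" --pt "0 0 2 0 0 0" --pt "0 0 2 0 0 0"

```text
time: 31.9
tool_pos: [594.8, -59.7, 94.8]
tcp_rot: [3.14, 0.001, 1.627]
contact_force: [-6.7, 1.7, 20.9]
grip_width: 0.2
```

Call:
step_arm --pt "0 0 -10 0 0 0" --pt "0 0 -40 0 0 0" --pt "0 0 -80 0 0 0" --pt "0 0 -120 0 0 0" --pt "0 0 -140 0 0 0"

```text
time: 32.32
tool_pos: [595.9, -60.0, 237.1]
tcp_rot: [3.135, 0.002, 1.627]
contact_force: [0.9, 0.2, 0.3]
grip_width: 0.2
```

Call:
step_arm --pt "-20 -20 0 0 0 0" --pt "-45 -50 0 0 0 0" --pt "-70 -80 0 0 0 0" --pt "-90 -100 0 0 0 0" --pt "-90 -100 0 0 0 0"

```text
time: 32.73
tool_pos: [496.7, -158.1, 232.1]
tcp_rot: [-3.14, 0.001, 1.623]
contact_force: [0.7, 0.3, 0.2]
grip_width: 0.6
```

```bash
python3 - <<'E'
from h import *
o=bot.get_obs();print(o["tool_pos"],o["contact_force"],o["time"])
S=bot.capture("scene");D=bot.capture("side")
for q in ["grease_tin","oil_bottle","wood_block","hub_a"]:
    for n,C in (("scene",S),("side",D)): print(q,n,[(np.round(x["rect"]).astype(int).tolist(),round(x["p"],2)) for x in bot.boxes_of(q,C)][:7])
# bar profile: dark grip end-face rows in side view vs prediction
e=np.load("pics/end.npy",allow_pickle=True).item()
def cen(C,box):
    g=C["color"].max(2).astype(int);u,v,w,h=box;m=g[v:h,u:w]<45;ys,xs=np.nonzero(m);return np.round([xs.mean()+u,ys.mean()+v,len(xs),ys.min()+v,ys.max()+v],1)
print("side grip before/after",cen(e["D"],(335,174,362,196)),cen(D,(335,174,362,196)))
print("scene",cen(e["S"],(322,172,346,192)),cen(S,(322,172,346,192)))
E
```

```text
[ 496.71540832 -158.11111729  232.06576014] [0.68671908 0.31534839 0.18710029] 32.7333
grease_tin scene [([356, 224, 26, 33], 0.59)]
grease_tin side [([349, 231, 32, 43], 0.83)]
oil_bottle scene [([382, 184, 21, 61], 0.84), ([313, 170, 59, 35], 0.31)]
oil_bottle side [([396, 194, 23, 69], 0.82)]
wood_block scene [([428, 237, 41, 41], 0.82), ([357, 224, 27, 30], 0.65)]
wood_block side [([414, 270, 33, 51], 0.96)]
hub_a scene [([386, 252, 29, 25], 0.95), ([305, 179, 16, 17], 0.76), ([294, 174, 15, 21], 0.63), ([381, 289, 35, 39], 0.6), ([252, 232, 23, 33], 0.58), ([314, 187, 19, 20], 0.51)]
hub_a side [([314, 317, 33, 36], 0.87), ([244, 215, 27, 28], 0.86), ([356, 275, 34, 40], 0.71), ([337, 169, 26, 22], 0.68), ([333, 182, 6, 16], 0.63), ([328, 162, 12, 16], 0.53)]
side grip before/after [347.1 182.8 105.  177.  194. ] [347.3 183.9 105.  177.  195. ]
scene [332.3 182.3  46.  179.  185. ] [332.1 184.1  37.  181.  187. ]
```

```bash
python3 -c "
from plant import bot
print(bot.close_job())"
```

```text
the job is handed in; nothing more can be done
None
```

The three white hubs are in the cradle, nested as asked, and the hold-down bar is down in its fork catch. I handed the job in at about 33 s, with the arm well clear.

- **Hubs:** one brim-down hub sits at each end. The brim-up hub was lowered in last, between them. From the wrist camera, the two end hubs were about 117 mm apart before the last one went in (nominal 116 mm). The later pictures show all three in a row.
- **Bar:** I pinched the grip and swung the bar over. After I let go, the pictures suggested it was still slightly up. I then pressed on the grip with closed fingers until it met a firm stop, at about 21 N. The fingertips were then at z = 70 mm, which is where the closed grip's top should be. The final pictures show the grip 1–2 pixels lower than before the press, matching the closed position.
- **Bystanders:** the tin, bottle and wood block show at their starting places in both cameras, within a few pixels. The side camera had not detected the tin at the start, so its position is compared in the scene view only.
- **What went wrong or disagreed:**
  - My first grasp of one hub missed because the fingers had not closed in time; the hub did not move, and the second grasp held.
  - During the swing my estimate of the hinge position was a few mm off, which put about 24 N sideways on the gripper until I corrected it.
  - I pushed the pinched grip about 8 mm below where the fitted arc put the closed position, and the force reading showed no stop. This is why I checked again with the press.

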